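# Feel two bearing housings for play and reject the worn one

### The arm

A 7-joint arm with a two-finger parallel gripper is mounted at the origin on a cart in front of the work surface, level with it; the furniture and walls round the work are solid. World frame = base frame: x ahead of the robot, y to its left, z up, the work surface at z = 0. Lengths are in m, angles in rad, forces in N, time in s.
With the tool pointing down it reaches from about 0.4 to 0.9 m from the base axis. Payload 5.5 kg.
Tool frame: the origin (TCP) lies midway between the tips of the shut fingers; the grasp point (between the pads) lies 19 mm behind it; z points along the fingers, y is the direction in which the jaws open and shut (so a half turn about z gives the same grasp; the last joint's range is limited). The gripper opens to 92 mm and grips with 3 to 60 N. Pads are 19 mm wide; open, the fingers measure 130 mm over their backs; the gripper's body (75 mm by 190 mm) begins 47 mm behind the grasp point.
Start: joints at [1.492, 0.501, -0.427, 1.55, 0.221, 1.138, -0.21], TCP at [0.218, -0.612, 0.227] pointing down, gripper open.
Joint ranges: [-2.88, 2.88], [-0.31, 2.03], [-1.54, 1.56], [0.2, 2.42], [-1.41, 4.55], [0.19, 2.02], [-2.57, 2.57]. Speed limits (rad/s): [2.57, 2.57, 3.14, 3.14, 3.14, 3.14, 3.14].

### API

Orientations are given as a rotation vector (axis times angle).
In Python, from rig import readout, imaging, sign_off gives the robot as it stands.
- The arm moves only by the tool arm_command, never from a script. Its arguments are lists of equal length, an entry for each row: "slide": the shift along the tool's x, y, z in m, a list of three; "yaw": the turn about the tool's z in degrees. In form: {"slide": [[tx, ty, tz], ...], "yaw": [yaw, ...]}. A call has exactly 8 rows; each row shifts and turns the commanded pose from where the row before left it, along the tool's axes as they then stand; what a row does not reach is not made up. A row lasts 1/10 s, in which the tool goes at most 50 mm and 8.59 degrees, less where a joint would pass 70% of its speed; a pose out of reach is approached as far as the arm can. A call is refused whole if a number of a shift passes 0.05 or a number of a turn 8.59, either way. A call with a gripper value outside its range is refused whole. "gripper" is the gripper's target within -1 to 1 (fully open at 1, half-way at 0, shut at -1), set as the call begins (left out, the last holds). The fingers move at their own pace and stop on an object; "newtons" is the grip in N (left out, the last holds). Time passes only in rows, so rows that do not move let the fingers close, or fill a call up. It gives the time, the measured TCP pose, the force and the opening at its end, in the units of the state.
- readout.state(): the state, without advancing time (a new reading comes with each control period).
- imaging.snapshot(name): name is "side" or "top"; returns a dict with "color" (420x560x3 uint8, blue, green, red), "mtx" (3x3 intrinsics, pixels), "xyz" and "rotation" of the camera in the world. Camera axes: x right, y up, looking along -z (the intrinsics and any distortion apply to the point x, -y, -z); pixel columns grow to the right and rows downward; lengths in m; the calibration is good to about 2 mm. A picture is of the moment at which its call begins. There is no depth.
- sign_off(): hands the job in, once; it reports no verdict.
The state is a dict: "time": time; "joint_positions": joint angles; "joint_velocities": joint speeds; "joint_torque": joint torques, N m; "ee_pos": TCP position; "tool_rot": TCP orientation; "force": force on the tool from outside, world axes, zero at the start; "wrist_torque": the same for the moment, N m; "gripper_width": finger opening in m.
Only numpy, scipy, OpenCV 4.12 (cv2) and the standard library are available. Lean on these libraries where they do the work, as an engineer would, in place of code of your own. Each camera call takes 0.05 s, during which the arm holds its last target.

### The job

One of the two bearing housings on the check plate has a worn bearing. Rock the swing arm of the left housing as far as it goes, first to the left and then to the right, and do the same with the right housing. Then take the housing whose arm has clearly more play and set it down upright in the white tray, leaving the sound one in its nest.

Things in the scene. Friction and masses are not known exactly. Their poses are not given: they have to be found in the camera images.
- housing_p: One of two look-alike bearing housings: aluminium block 50 x 50 x 34 mm high, 0.3 to 0.5 kg (grip across two sides), with a dark steel swing arm on an upright pivot over the block's centre. Origin: centre of the underside, z up. The arm points along -x, towards the robot, and lies 38 to 48 mm above the origin; the pivot nut reaches 52 mm. Which one is in the left nest varies; only rocking shows the worn one.
- housing_q: One of two look-alike bearing housings: aluminium block 50 x 50 x 34 mm high, 0.3 to 0.5 kg (grip across two sides), with a dark steel swing arm on an upright pivot over the block's centre. Origin: centre of the underside, z up. The arm points along -x, towards the robot, and lies 38 to 48 mm above the origin; the pivot nut reaches 52 mm. Which one is in the left nest varies; only rocking shows the worn one.
- swing_p (a joint): Angle (rad) of the arm of housing_p: 0 straight, positive = its end moved left (housing's +y), negative = right. Turns easily (under 0.5 N at the end) and stays put, up to a firm stop equally far to either side: about 0.05 (3 mm at the end) if sound, 0.22 (14 mm) if worn. Starts near 0. Pushed on at a stop, the block may turn 0.03 rad in its nest.
- swing_q (a joint): Angle (rad) of the arm of housing_q: 0 straight, positive = its end moved left (housing's +y), negative = right. Turns easily (under 0.5 N at the end) and stays put, up to a firm stop equally far to either side: about 0.05 (3 mm at the end) if sound, 0.22 (14 mm) if worn. Starts near 0. Pushed on at a stop, the block may turn 0.03 rad in its nest.
- tip_p (a point): Centre of the round end (18 mm diameter, 14 mm high) of the arm of housing_p: 62 mm from the pivot axis, 43 mm above the housing's underside. Push it sideways here with a fingertip; the space under and beside it is free.
- tip_q (a point): Centre of the round end (18 mm diameter, 14 mm high) of the arm of housing_q: 62 mm from the pivot axis, 43 mm above the housing's underside. Push it sideways here with a fingertip; the space under and beside it is free.
- check_plate: Dark grey metal check plate fixed to the worktop, 120 x 200 x 6 mm; origin at the centre of its underside, y along its length. Two square nests centred 55 mm from the origin along y (left +y, right -y): a 5 mm wide rim, top 11 mm above the worktop, 0.8 mm clear of the block all round. The blocks stand on the plate, 6 mm up, and lift straight out.
- reject_tray: White open tray for rejects, fixed, 212 x 312 mm outside, 59 mm high, with sloping walls. Origin: centre of its underside; its y axis lies along its long side, which runs roughly away from the robot. The flat floor, about 8 mm above the worktop, is about 155 x 255 mm.
There are look-alikes about, which are no part of the job. What is shaped like the housing_q but blue or yellow is not meant.

How it is judged:
On the way, in this order (a step that is already met when the one before it is completed fails the run):
1. the arm of the left housing is pushed to its left stop (((y of housing_p in the frame of check_plate above 0 m and value of joint swing_p above 0.17 rad) or (y of housing_q in the frame of check_plate above 0 m and value of joint swing_q above 0.03 rad))), for 0.05 s.
2. the arm of the left housing is pushed to its right stop (((y of housing_p in the frame of check_plate above 0 m and value of joint swing_p below -0.17 rad) or (y of housing_q in the frame of check_plate above 0 m and value of joint swing_q below -0.03 rad))), for 0.05 s.
3. the arm of the right housing is pushed to its left stop (((not (y of housing_p in the frame of check_plate above 0 m) and value of joint swing_p above 0.17 rad) or (not (y of housing_q in the frame of check_plate above 0 m) and value of joint swing_q above 0.03 rad))), for 0.05 s.
4. the arm of the right housing is pushed to its right stop (((not (y of housing_p in the frame of check_plate above 0 m) and value of joint swing_p below -0.17 rad) or (not (y of housing_q in the frame of check_plate above 0 m) and value of joint swing_q below -0.03 rad))), for 0.05 s.
5. the housing with the larger play stands upright in the tray (x of housing_p in the frame of reject_tray between -0.065 and 0.065 m and y of housing_p in the frame of reject_tray between -0.115 and 0.115 m and z of housing_p in the frame of reject_tray below 0.02 m and angle between housing_p's own z axis and vertical below 0.17 rad and linear speed of housing_p below 0.02 m/s), for 0.2 s.
At the end, for the whole second after the job is handed in: The worn housing (play about 0.22 rad to either side) stands upright (within 10 degrees) and at rest on the floor of the tray, its origin within 65 mm of the tray's centre across and 115 mm along it; the sound housing is upright in its nest, within 15 mm of where it stood (all of step 5 and distance of housing_q from where it was at the start of the episode below 0.015 m and angle between housing_q's own z axis and vertical below 0.15 rad); the robot touches nothing.
It fails at once if the sound housing is lifted out of its nest (z of housing_q in the frame of check_plate above 0.026 m).
It fails at once if the worn housing is dropped from more than about 3 cm or thrown (linear speed of housing_p above 0.8 m/s and contact force between the fingers and housing_p below 0.1 N).
It also fails if it takes over 70 s, if anything falls off the work surface, if the arm or the gripper's body presses on something with over 40 N, if the wrist force passes 120 N, or if a joint passes its speed limit or range.

## Working session

There is one attempt and no reset: what is moved stays moved. The work goes in short steps, Python scripts to look and compute and a tool call to move; the robot and the scene stay as the last step left them, time stands still between calls to the robot, and variables do not carry over. Pictures are saved under pics/ and viewed, and the job is handed in when it is done.

Besides the shell and the picture viewer there is one more tool, called after "Request:" as name(argument=value, ...) on one line, values as JSON. arm_command: Moves the arm, as the interface text tells. Its arguments: {"type":"object","properties":{"slide":{"type":"array","items":{"type":"array","items":{"type":"number"}}},"yaw":{"type":"array","items":{"type":"number"}},"gripper":{"type":"number"},"newtons":{"type":"number"}},"required":["slide","yaw"]}

```bash
mkdir -p pics; ls
cat > h.py <<'E'
import numpy as np,cv2,json
from rig import readout, imaging, sign_off
from scipy.spatial.transform import Rotation as R
def snap(n,f=None):
    s=imaging.snapshot(n)
    if f: cv2.imwrite('pics/'+f,s['color'])
    return s
def rot(s):
    r=np.array(s['rotation'],float); return R.from_rotvec(r).as_matrix() if r.shape==(3,) else r
def ray(s,u,v):
    d=np.linalg.inv(np.array(s['mtx']))@[u,v,1]; d=d*[1,-1,-1]
    return np.array(s['xyz']),rot(s)@d
def onz(s,u,v,z):
    o,d=ray(s,u,v); return o+d*(z-o[2])/d[2]
def proj(s,p):
    c=rot(s).T@(np.array(p)-np.array(s['xyz'])); c=c*[1,-1,-1]; q=np.array(s['mtx'])@c; return q[:2]/q[2]
E
python3 - <<'E'
from h import *
for n in('top','side'):
    s=snap(n,n+'0.png'); print({k:v for k,v in s.items() if k!='color'})
print(readout.state())
E
```

```text
pics
{'mtx': array([[474.0973213 ,   0.        , 281.82648876],
       [  0.        , 474.0973213 , 207.62773509],
       [  0.        ,   0.        ,   1.        ]]), 'xyz': array([0.269122  , 0.03506865, 1.46790635]), 'rotation': array([ 0.13162913, -0.15053075, -1.56501035])}
{'mtx': array([[379.82590244,   0.        , 279.04763342],
       [  0.        , 379.82590244, 207.85440816],
       [  0.        ,   0.        ,   1.        ]]), 'xyz': array([-0.00131883,  0.52724178,  0.80306763]), 'rotation': array([ 0.37944492, -0.89599278, -2.19917065])}
{'time': 0.1, 'joint_positions': array([ 1.49217917,  0.50177127, -0.42683094,  1.55135203,  0.22079867,
        1.13827318, -0.2103367 ]), 'joint_velocities': array([-1.89098337e-04, -1.83158456e-03,  4.04813157e-06, -2.47272575e-03,
        5.12945823e-04,  1.65084333e-03,  1.40497494e-03]), 'joint_torque': array([-1.12953933e-02, -5.67872608e+01, -5.83851859e+00, -2.79914439e+01,
       -6.89259404e-02,  2.41160870e-02,  4.16732871e-05]), 'ee_pos': array([ 0.21764924, -0.61180981,  0.22577062]), 'tool_rot': array([-3.09410266e+00, -5.34070833e-01,  3.38878880e-04]), 'force': array([-0.28381084, -0.15171653, -0.34441344]), 'wrist_torque': array([ 0.00703327, -0.03515138, -0.01939472]), 'gripper_width': 0.09173224111341821}
```

View pics/top0.png

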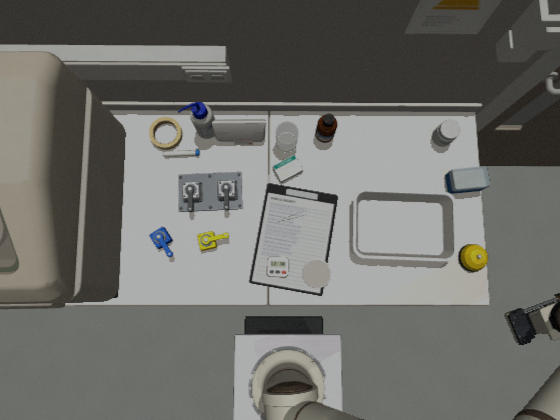

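View pics/side0.png

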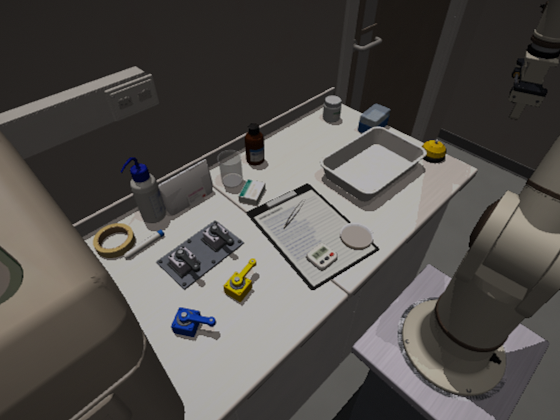

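The top view shows the check plate at about (210,191), with the aluminium housings at (191,190) on the left and (227,188) on the right. The decoys are blue at (161,238) and yellow at (207,241). The white tray is at (402,228). By the description, I choose the two grey housings on the plate. I'll check them in a close crop.

Run:
```python
from h import *
a=cv2.imread('pics/top0.png')[160:265,140:270]; b=cv2.imread('pics/side0.png')[210:300,145:260]
cv2.imwrite('pics/c1.png',cv2.resize(a,None,fx=5.5,fy=5.5,interpolation=cv2.INTER_CUBIC))
cv2.imwrite('pics/c2.png',cv2.resize(b,None,fx=6,fy=6,interpolation=cv2.INTER_CUBIC))
```

```text
(no output)
```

View pics/c1.png

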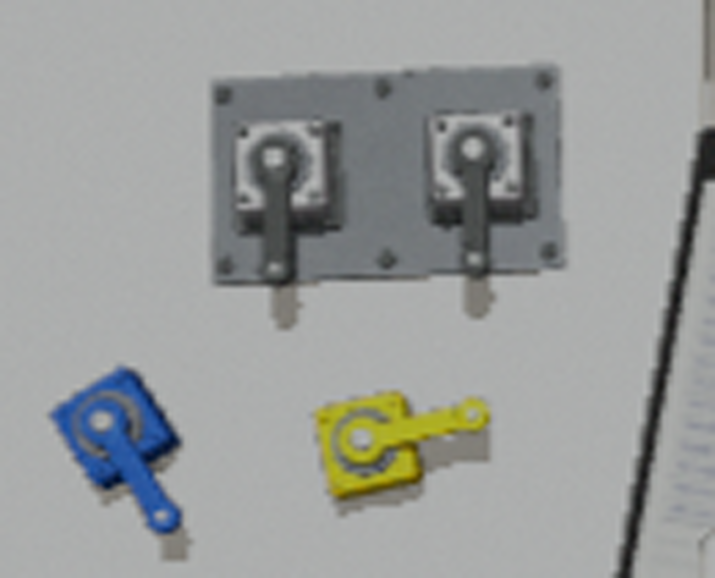

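View pics/c2.png

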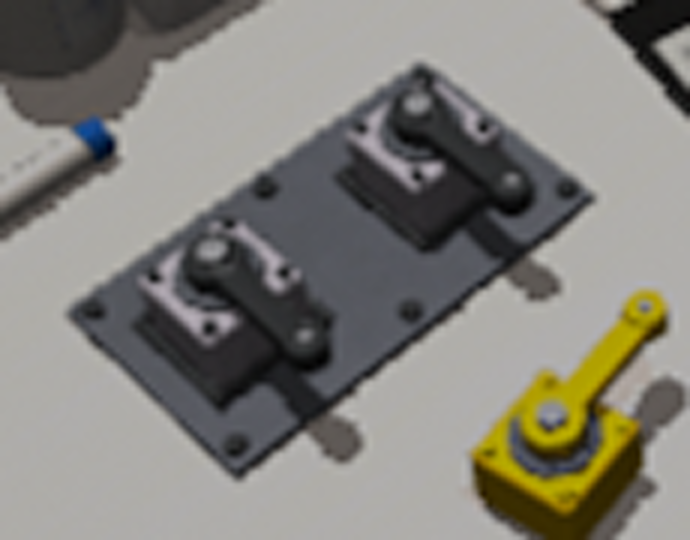

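The crops confirm it: two grey aluminium blocks with dark arms sit in the nests, with both arms pointing toward the robot. Next I'll measure the plate, the tips and the tray.

Run:
```python
from h import *
np.set_printoptions(precision=4,suppress=True)
s=snap('top');t=snap('side')
f=lambda x,y:(140+(x+.5)/5.5-.5,160+(y+.5)/5.5-.5)
g=lambda x,y:(145+(x+.5)/6-.5,210+(y+.5)/6-.5)
def ln(n,img,pts,z):
    P=np.array([onz(img,*q,z) for q in pts]); print(n,P[:,:2].tolist() if 0 else '\n',P[:,:2]); return P
P=ln('plate top TL TR BR BL',s,[f(211,80),f(557,66),f(566,267),f(213,284)],.006)
Q=ln('plate side: far-left.. ',t,[g(68,315),g(420,62),g(596,198),g(240,478)],.006)
for A in(P,Q):
    print(A.mean(0), [np.linalg.norm(A[i]-A[(i+1)%4]) for i in range(4)])
print('nuts',ln('n',s,[f(273,157),f(472,149)],.058), ln('n',t,[g(212,250),g(417,103)],.058))
print('tips',ln('t',s,[f(275,268),f(475,260)],.056), ln('t',t,[g(306,336),g(513,181)],.056))
print('block top corners', ln('b',s,[f(238,124),f(322,122),f(328,205),f(238,206), f(431,115),f(516,113),f(523,194),f(433,199)],.040))
```

```text
plate top TL TR BR BL 
 [[0.6418 0.3464]
 [0.6507 0.1475]
 [0.5328 0.1406]
 [0.5226 0.3406]]
plate side: far-left..  
 [[0.639  0.3477]
 [0.6514 0.1492]
 [0.53   0.1433]
 [0.5197 0.3412]]
[0.587  0.2437 0.006 ] [np.float64(0.1990665349777439), np.float64(0.11808642929868297), np.float64(0.2002764272095497), np.float64(0.11932966965173339)]
[0.585  0.2454 0.006 ] [np.float64(0.19887583914213694), np.float64(0.12154108766312854), np.float64(0.19808260396887103), np.float64(0.11953962369891688)]
n 
 [[0.5848 0.2994]
 [0.5897 0.1897]]
n 
 [[0.5846 0.2994]
 [0.5903 0.1897]]
nuts [[0.5848 0.2994 0.058 ]
 [0.5897 0.1897 0.058 ]] [[0.5846 0.2994 0.058 ]
 [0.5903 0.1897 0.058 ]]
t 
 [[0.5229 0.2965]
 [0.5276 0.187 ]]
t 
 [[0.5236 0.2964]
 [0.5282 0.1866]]
tips [[0.5229 0.2965 0.056 ]
 [0.5276 0.187  0.056 ]] [[0.5236 0.2964 0.056 ]
 [0.5282 0.1866 0.056 ]]
b 
 [[0.6077 0.323 ]
 [0.609  0.2761]
 [0.5615 0.2712]
 [0.5608 0.3213]
 [0.6132 0.2151]
 [0.6145 0.1675]
 [0.5681 0.1627]
 [0.5651 0.2128]]
block top corners [[0.6077 0.323  0.04  ]
 [0.609  0.2761 0.04  ]
 [0.5615 0.2712 0.04  ]
 [0.5608 0.3213 0.04  ]
 [0.6132 0.2151 0.04  ]
 [0.6145 0.1675 0.04  ]
 [0.5681 0.1627 0.04  ]
 [0.5651 0.2128 0.04  ]]
```

Run:
```python
import cv2
a=cv2.imread('pics/top0.png')[180:275,335:470]; b=cv2.imread('pics/side0.png')[120:210,310:435]
cv2.imwrite('pics/c3.png',cv2.resize(a,None,fx=5,fy=5,interpolation=cv2.INTER_CUBIC))
cv2.imwrite('pics/c4.png',cv2.resize(b,None,fx=5,fy=5,interpolation=cv2.INTER_CUBIC))
```

```text
(no output)
```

View pics/c3.png

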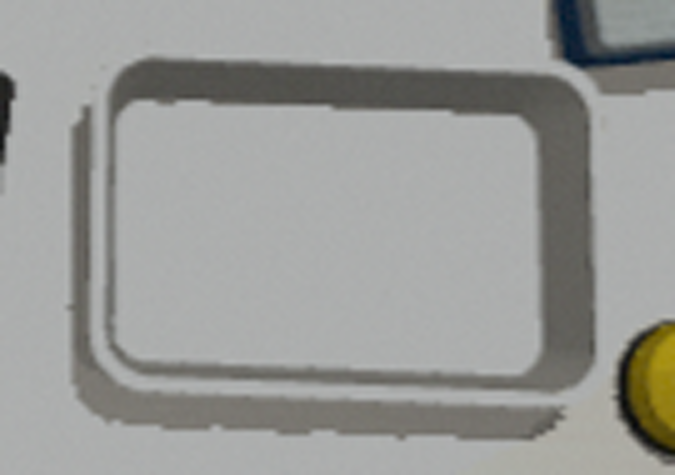

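View pics/c4.png

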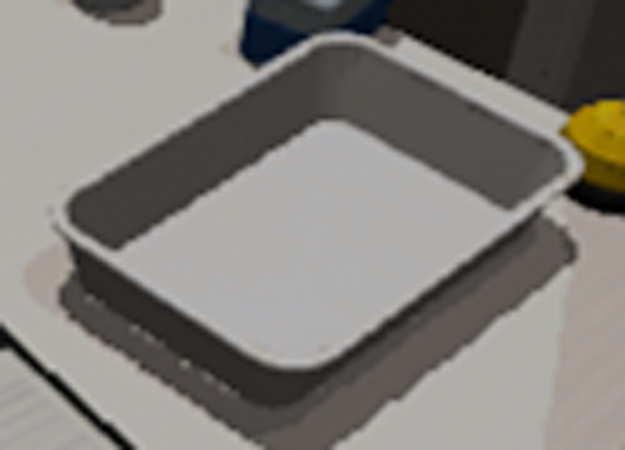

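The plate is turned about 2.7°. The left tip is near (0.523, 0.2965) and the right tip near (0.528, 0.187). I'll straddle each tip with the half-open fingers and rock it sideways.

Request:
arm_command(slide=[[0, 0, 0], [0, 0, 0], [0.034, -0.034, 0], [0.034, -0.034, 0], [0.034, -0.034, 0], [0.034, -0.034, 0], [0.034, -0.034, 0], [0.034, -0.034, 0]], yaw=[8.5, 8.4, 0, 0, 0, 0, 0, 0], gripper=0)

```text
time: 1.0
ee_pos: [0.413, -0.3975, 0.2268]
tool_rot: [3.141, 0.073, 0.0]
force: [0.6, -0.1, -0.0]
gripper_width: 0.0457
```

```bash
cat >> h.py <<'E'
def to(p,head=None):
    st=readout.state(); M=R.from_rotvec(st['tool_rot']).as_matrix()
    h=np.degrees(np.arctan2(M[1,0],M[0,0]))
    dy=0
    if head is not None:
        dy=h-head; M=M@R.from_euler('z',dy,degrees=True).as_matrix()
    d=M.T@(np.array(p)-st['ee_pos'])
    print('t',round(st['time'],2),'ee',np.round(st['ee_pos'],4),'head',round(h,2),'w',round(st['gripper_width'],4),'F',np.round(st['force'],1),'tilt',np.round(M[:,2],3))
    print('yaw',round(dy,2),'then slide',np.round(d,4),'norm',round(np.linalg.norm(d),3))
E
python3 - <<'E'
from h import *
to([.525,.2965,.2258],2.7)
s=snap('top')
f=lambda x,y:(335+(x+.5)/5-.5,180+(y+.5)/5-.5)
C=np.array([onz(s,*f(*q),.008) for q in[(115,100),(540,115),(541,378),(110,362)]]);print(C,C.mean(0))
E
```

```text
t 1.0 ee [ 0.413  -0.3975  0.2268] head 2.67 w 0.0457 F [ 0.6 -0.1 -0. ] tilt [ 0. -0. -1.]
yaw -0.03 then slide [ 0.1445 -0.6879  0.0008] norm 0.703
[[ 0.56055957 -0.22092931  0.008     ]
 [ 0.5515917  -0.48887864  0.008     ]
 [ 0.38623996 -0.47944673  0.008     ]
 [ 0.39581323 -0.21313591  0.008     ]] [ 0.47355112 -0.35059765  0.008     ]
```

Request:
arm_command(slide=[[0.01, -0.044, 0], [0.01, -0.044, 0], [0.01, -0.044, 0], [0.01, -0.044, 0], [0.01, -0.044, 0], [0.01, -0.044, 0], [0.01, -0.044, 0], [0.01, -0.044, 0]], yaw=[0, 0, 0, 0, 0, 0, 0, 0])

```text
time: 1.85
ee_pos: [0.4755, -0.0422, 0.2269]
tool_rot: [3.14, 0.073, 0.001]
force: [0.1, -0.1, 0.8]
gripper_width: 0.0458
```

Request:
arm_command(slide=[[0.008, -0.042, 0], [0.008, -0.042, 0], [0.008, -0.042, 0], [0.008, -0.042, 0], [0.008, -0.042, 0], [0.008, -0.042, 0], [0.008, -0.042, 0], [0, 0, 0]], yaw=[0, 0, 0, 0, 0, 0, 0, 0])

```text
time: 2.65
ee_pos: [0.5162, 0.2604, 0.2272]
tool_rot: [-3.135, -0.088, -0.0]
force: [-0.4, -0.2, 0.1]
gripper_width: 0.0455
```

Run:
```python
from h import *
to([.523,.2965,.037],2.7)
```

```text
t 2.65 ee [0.5162 0.2604 0.2272] head 3.2 w 0.0455 F [-0.4 -0.2  0.1] tilt [-0.     0.006 -1.   ]
yaw 0.5 then slide [ 0.0084 -0.0347  0.1904] norm 0.194
```

Request:
arm_command(slide=[[0.004, -0.018, 0], [0.004, -0.017, 0], [0, 0, 0.03], [0, 0, 0.03], [0, 0, 0.03], [0, 0, 0.02], [0, 0, 0], [0, 0, 0]], yaw=[0, 0, 0, 0, 0, 0, 0, 0])

```text
time: 3.45
ee_pos: [0.5241, 0.2876, 0.1169]
tool_rot: [3.141, 0.073, -0.001]
force: [-1.3, -0.1, 0.7]
gripper_width: 0.0461
```

Run:
```python
from h import *
to([.523,.2965,.037],2.7)
for n in('top','side'):
    s=snap(n)
    u,v=proj(s,[.55,.26,.05]).astype(int)
    c=s['color'][max(0,v-70):v+70,max(0,u-90):u+90]
    cv2.imwrite('pics/a_%s.png'%n,cv2.resize(c,None,fx=4,fy=4,interpolation=cv2.INTER_CUBIC))
```

```text
t 3.45 ee [0.5241 0.2876 0.1169] head 2.67 w 0.0461 F [-1.3 -0.1  0.7] tilt [-0.001 -0.    -1.   ]
yaw -0.03 then slide [-0.0007 -0.0089  0.0799] norm 0.08
```

View pics/a_side.png

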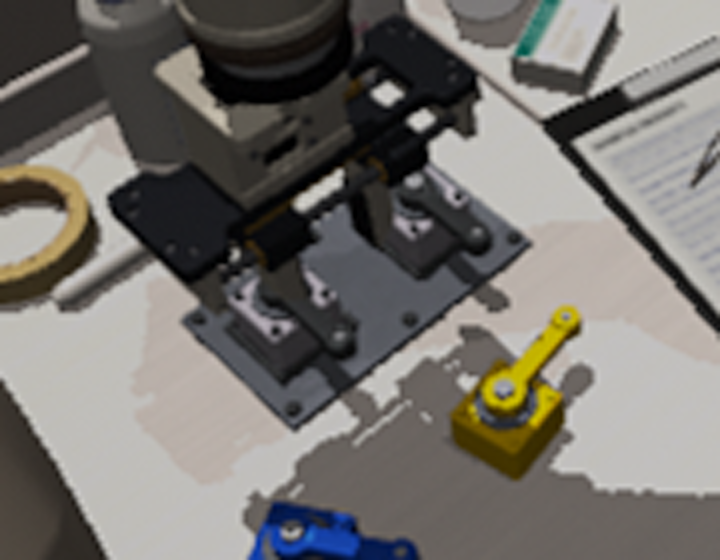

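View pics/a_top.png

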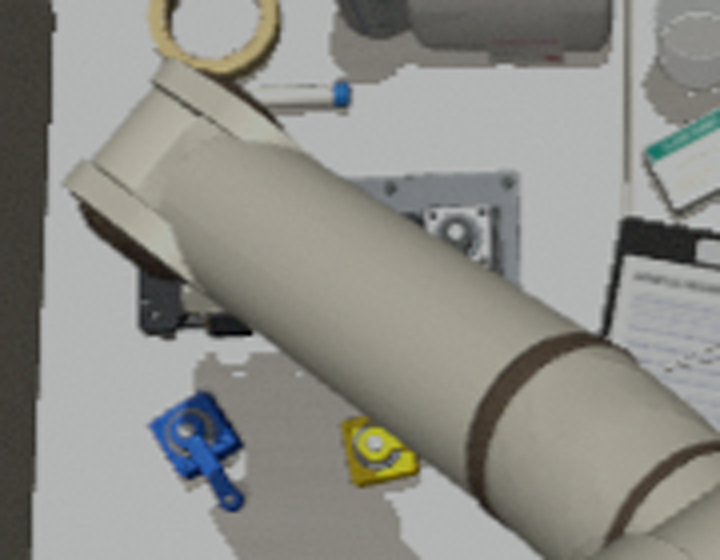

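The side view shows the fingers above and on either side of the left arm's end at about (340,335) in the crop. I'll correct 9 mm sideways and go down.

Request:
arm_command(slide=[[0, -0.009, 0], [0, 0, 0], [0, 0, 0.02], [0, 0, 0.02], [0, 0, 0.02], [0, 0, 0.02], [0, 0, 0], [0, 0, 0]], yaw=[0, 0, 0, 0, 0, 0, 0, 0])

```text
time: 4.35
ee_pos: [0.5236, 0.2975, 0.0372]
tool_rot: [-3.14, -0.075, -0.0]
force: [0.3, 0.6, 0.2]
gripper_width: 0.0463
```

```bash
cat > v.py <<'E'
import sys
from h import *
to([.523,.2965,.037],2.7)
s=snap('side'); P=[float(x) for x in sys.argv[2:5]] or [.55,.26,.05]
u,v=proj(s,P).astype(int)
c=s['color'][max(0,v-50):v+50,max(0,u-65):u+65]
cv2.imwrite('pics/%s.png'%sys.argv[1],cv2.resize(c,None,fx=6,fy=6,interpolation=cv2.INTER_CUBIC))
E
python3 v.py b1
```

```text
t 4.35 ee [0.5236 0.2975 0.0372] head 2.72 w 0.0463 F [0.3 0.6 0.2] tilt [ 0.  0. -1.]
yaw 0.02 then slide [-0.0006  0.001   0.0002] norm 0.001
```

View pics/b1.png

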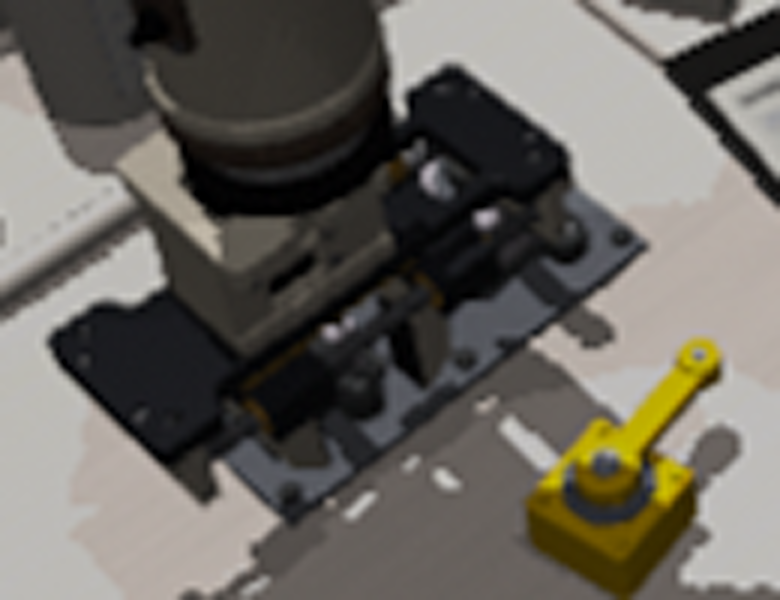

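Tip at (360,392) lies between the two fingers. Now the left rock.

Request:
arm_command(slide=[[0, -0.004, 0], [0, -0.004, 0], [0, -0.004, 0], [0, -0.002, 0], [0, -0.001, 0], [0, -0.001, 0], [0, 0, 0], [0, 0, 0]], yaw=[0, 0, 0, 0, 0, 0, 0, 0])

```text
time: 5.2
ee_pos: [0.5229, 0.3128, 0.0367]
tool_rot: [3.141, 0.073, -0.0]
force: [-0.4, 0.1, -0.3]
gripper_width: 0.046
```

Request:
arm_command(slide=[[0, -0.001, 0], [0, -0.001, 0], [0, -0.001, 0], [0, 0, 0], [0, 0, 0], [0, 0, 0], [0, 0, 0], [0, 0, 0]], yaw=[0, 0, 0, 0, 0, 0, 0, 0])

```text
time: 6.0
ee_pos: [0.5226, 0.3155, 0.0366]
tool_rot: [3.14, 0.073, -0.001]
force: [-0.6, -2.6, 0.8]
gripper_width: 0.0461
```

Request:
arm_command(slide=[[0, -0.001, 0], [0, -0.001, 0], [0, 0, 0], [0, 0, 0], [0, 0, 0], [0, 0, 0], [0, 0, 0], [0, 0, 0]], yaw=[0, 0, 0, 0, 0, 0, 0, 0])

```text
time: 6.8
ee_pos: [0.5225, 0.3161, 0.0366]
tool_rot: [3.138, 0.072, -0.002]
force: [-1.7, -6.1, 2.5]
gripper_width: 0.0461
```

```bash
python3 v.py b2
```

```text
t 6.8 ee [0.5225 0.3161 0.0366] head 2.64 w 0.0461 F [-1.7 -6.1  2.5] tilt [-0.001 -0.003 -1.   ]
yaw -0.06 then slide [-0.0004  0.0196 -0.0004] norm 0.02
```

View pics/b2.png

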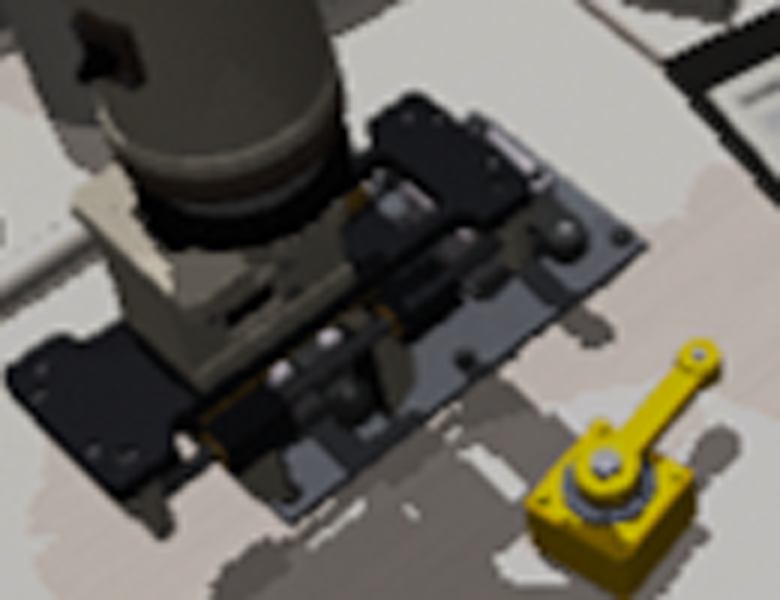

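6 N with almost no further travel: this is a stop about 3–5 mm after contact, so the left housing looks sound. Now the right side.

Request:
arm_command(slide=[[0, 0.009, 0], [0, 0.01, 0], [0, 0.01, 0], [0, 0.004, 0], [0, 0.002, 0], [0, 0.002, 0], [0, 0.001, 0], [0, 0, 0]], yaw=[0, 0, 0, 0, 0, 0, 0, 0])

```text
time: 7.65
ee_pos: [0.5244, 0.2803, 0.0368]
tool_rot: [-3.14, -0.074, -0.0]
force: [0.9, 0.3, 0.2]
gripper_width: 0.0458
```

Request:
arm_command(slide=[[0, 0.001, 0], [0, 0.001, 0], [0, 0, 0], [0, 0, 0], [0, 0, 0], [0, 0, 0], [0, 0, 0], [0, 0, 0]], yaw=[0, 0, 0, 0, 0, 0, 0, 0])

```text
time: 8.45
ee_pos: [0.5245, 0.278, 0.0367]
tool_rot: [3.141, 0.074, -0.0]
force: [-0.8, 0.5, 0.0]
gripper_width: 0.0454
```

Request:
arm_command(slide=[[0, 0.001, 0], [0, 0.001, 0], [0, 0, 0], [0, 0, 0], [0, 0, 0], [0, 0, 0], [0, 0, 0], [0, 0, 0]], yaw=[0, 0, 0, 0, 0, 0, 0, 0])

```text
time: 9.25
ee_pos: [0.5245, 0.2764, 0.0368]
tool_rot: [-3.14, -0.074, -0.0]
force: [-2.9, 3.9, 0.2]
gripper_width: 0.0464
```

Request:
arm_command(slide=[[0, 0.001, 0], [0, 0.001, 0], [0, 0, 0], [0, 0, 0], [0, 0, 0], [0, 0, 0], [0, 0, 0], [0, 0, 0]], yaw=[0, 0, 0, 0, 0, 0, 0, 0])

```text
time: 10.05
ee_pos: [0.5245, 0.2754, 0.0372]
tool_rot: [-3.139, -0.075, -0.001]
force: [-2.9, 4.9, 2.7]
gripper_width: 0.0458
```

Request:
arm_command(slide=[[0, 0.001, 0], [0, 0.001, 0], [0, 0.001, 0], [0, 0, 0], [0, 0, 0], [0, 0, 0], [0, 0, 0], [0, 0, 0]], yaw=[0, 0, 0, 0, 0, 0, 0, 0])

```text
time: 10.85
ee_pos: [0.5244, 0.2739, 0.0376]
tool_rot: [-3.137, -0.076, -0.001]
force: [-2.6, 7.2, 3.5]
gripper_width: 0.046
```

```bash
python3 v.py b3
```

```text
t 10.85 ee [0.5244 0.2739 0.0376] head 2.79 w 0.046 F [-2.6  7.2  3.5] tilt [ 0.001  0.004 -1.   ]
yaw 0.09 then slide [-0.0004 -0.0227  0.0007] norm 0.023
```

View pics/b3.png

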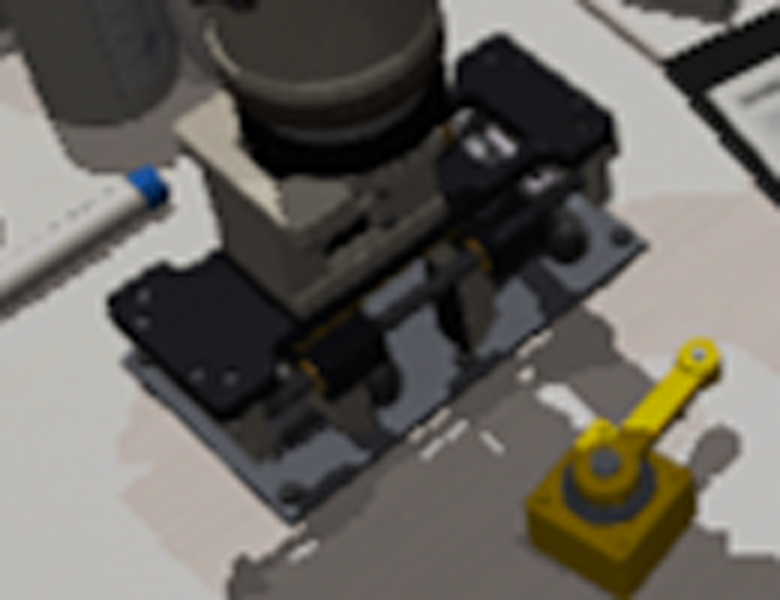

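Left arm: held by a stop on both sides, with about 13 mm total travel at the tip including nest turn and compliance. I'll now back off, lift and go to the right arm.

Request:
arm_command(slide=[[0, -0.01, 0], [0, -0.012, 0], [0, 0, 0], [0, 0, -0.03], [0, 0, -0.03], [0, 0.03, 0], [0, 0.03, 0], [0, 0, 0]], yaw=[0, 0, 0, 0, 0, 0, 0, 0])

```text
time: 11.7
ee_pos: [0.5279, 0.226, 0.096]
tool_rot: [3.135, 0.063, -0.001]
force: [-0.5, -0.9, 1.1]
gripper_width: 0.0458
```

```bash
python3 -c "
from h import *
to([.528,.187,.037],2.7)"
```

```text
t 11.7 ee [0.5279 0.226  0.096 ] head 2.3 w 0.0458 F [-0.5 -0.9  1.1] tilt [-0.001 -0.006 -1.   ]
yaw -0.4 then slide [-0.0016  0.0386  0.0593] norm 0.071
```

Request:
arm_command(slide=[[0, 0.02, 0], [0, 0.018, 0], [0, 0, 0], [0, 0, 0], [0, 0, 0], [0, 0, 0], [0, 0, 0], [0, 0, 0]], yaw=[0, 0, 0, 0, 0, 0, 0, 0])

```text
time: 12.5
ee_pos: [0.5283, 0.1957, 0.0967]
tool_rot: [-3.141, -0.075, -0.0]
force: [-0.1, -0.2, 0.4]
gripper_width: 0.0458
```

```bash
python3 -c "
from h import *
to([.528,.187,.037],2.7)"; python3 v.py b4
```

```text
t 12.5 ee [0.5283 0.1957 0.0967] head 2.74 w 0.0458 F [-0.1 -0.2  0.4] tilt [ 0.  0. -1.]
yaw 0.04 then slide [-0.0007  0.0087  0.0597] norm 0.06
t 12.5 ee [0.5283 0.1957 0.0967] head 2.74 w 0.0458 F [-0.1 -0.2  0.4] tilt [ 0.  0. -1.]
yaw 0.04 then slide [-0.0005 -0.101   0.0598] norm 0.117
```

View pics/b4.png

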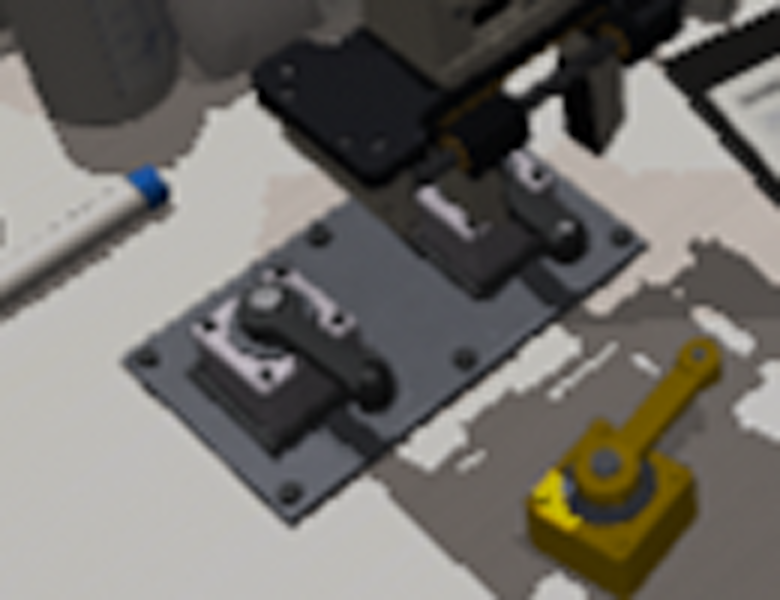

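```bash
python3 -c "
from h import *
s=snap('side'); u,v=proj(s,[.55,.26,.05]).astype(int)
for x,y,z in((374,368,.056),(565,228,.056),(265,297,.058)): print(onz(s,u-65+(x+.5)/6-.5,v-50+(y+.5)/6-.5,z))"
```

```text
[0.52607995 0.28778791 0.056     ]
[0.52925724 0.18686377 0.056     ]
[0.58536035 0.29944274 0.058     ]
```

Request:
arm_command(slide=[[0, 0.009, 0], [0, 0, 0], [0, 0, 0.015], [0, 0, 0.015], [0, 0, 0.015], [0, 0, 0.015], [0, 0, 0], [0, 0, 0]], yaw=[0, 0, 0, 0, 0, 0, 0, 0])

```text
time: 13.4
ee_pos: [0.5282, 0.1863, 0.0359]
tool_rot: [3.141, 0.075, -0.002]
force: [-0.1, -0.0, -0.4]
gripper_width: 0.0459
```

Run:
```python
from h import *
to([.528,.187,.037],2.7)
s=snap('side','s5.png')
import cv2
u,v=proj(s,[.555,.295,.05]).astype(int)
print(u,v)
a=s['color'][v-25:v+25,u-33:u+33]; b=cv2.imread('pics/side0.png')[v-25:v+25,u-33:u+33]
c=np.vstack([cv2.resize(x,None,fx=11,fy=11,interpolation=cv2.INTER_CUBIC)[:, :] for x in(b,a)])
cv2.imwrite('pics/cmp.png',cv2.resize(np.hstack([cv2.resize(x,None,fx=6,fy=6,interpolation=cv2.INTER_CUBIC) for x in (b,a)]),None,fx=1,fy=1))
```

```text
t 13.4 ee [0.5282 0.1863 0.0359] head 2.72 w 0.0459 F [-0.1 -0.  -0.4] tilt [-0.002 -0.    -1.   ]
yaw 0.02 then slide [-0.0002 -0.0007 -0.0011] norm 0.001
188 259
```

View pics/cmp.png

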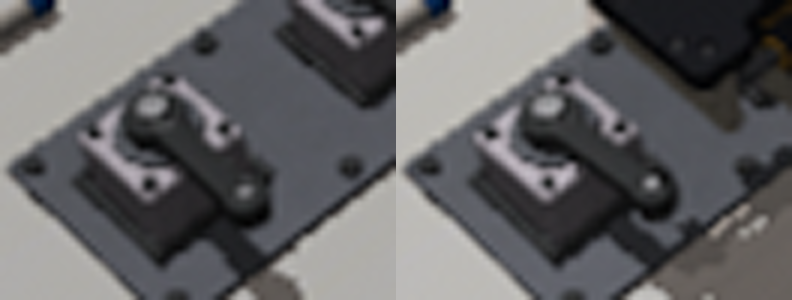

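Run:
```python
from h import *
s=snap('side')
f=lambda x,y:onz(s,188-33+x/6,259-25+y/6,.056)
print(f(245,190),f(257,182),f(152,107),f(548-396,107))
for im,nm in((cv2.imread('pics/side0.png'),'0'),(s['color'],'1')):
    g=cv2.cvtColor(im,cv2.COLOR_BGR2GRAY)[258:272,188:208]; print(nm);print(g)
```

```text
[0.52293872 0.29612521 0.056     ] [0.52279745 0.29039198 0.056     ] [0.58395908 0.29911941 0.056     ] [0.58395908 0.29911941 0.056     ]
0
[[ 46  53  92 111  82  50  38  46  72  90  88  88  87  88  87  89  88  87
   87  86]
 [ 47  44  49  53  43  39  39  42  64  82  82  88  87  87  88  87  88  88
   88  88]
 [ 49  48  47  46  48  49  41  40  52  61  66  84  90  88  88  88  89  88
   89  89]
 [ 51  49  49  48  49  47  41  41  39  43  55  64  80  89  88  88  90  90
   88  89]
 [ 50  51  49  48  47  45  43  41  37  33  42  50  59  81  90  88  89  90
   89  89]
 [ 37  50  51  48  48  48  46  56  56  42  37  24  55  86  90  89  88  88
   88  88]
 [ 21  34  49  51  49  47  44  58  63  49  42  26  64  92  90  89  89  87
   88  88]
 [ 29  20  34  49  50  47  75 116 111  69  45  50  76  93  91  89  88  88
   87  90]
 [ 39  28  19  32  47  48  77 110  96  57  45  46  73  92  90  88  88  87
   88  89]
 [ 40  38  26  17  38  53  57  66  58  49  40  33  70  92  90  90  90  89
   89  89]
 [ 39  35  26  14  24  41  50  52  47  36  21  20  66  94  90  90  91  89
   89  89]
 [ 31  26  20  12  15  
[... 725 characters left out ...]
  87  86
   86  86]
 [ 43  34  24  25  42  53  54  50 105 155 118  27  15  51  83  89  87  85
   87  87]
 [ 45  43  39  29  20  35  50  55  81 105  82  46  31  37  72  90  87  86
   86  87]
 [ 43  43  43  37  22  19  37  55  57  52  54  52  30  28  69  89  87  86
   87  87]
 [ 43  42  39  30  22  16  19  31  41  44  38  29  15  26  68  90  88  87
   88  88]
 [ 42  39  30  23  17  15  20  17  19  23  17  12   8  37  76  90  89  88
   88  88]
 [ 33  28  21  16  19  28  56  54   8  12  11   9  23  62  89  92  92  90
   90  90]
 [ 25  19  18  27  33  35  68  79  38  21  29  35  58  87  80  58  59  78
   81  52]
 [ 22  15  26  36  38  37  48  74  83  78  78  79  84  78  46  34  35  49
   47  25]]
```

The left tip bolt moved from (245,190) to (257,182) in the crop pair. That is about 6 mm (0.09 rad including the block's turn in its nest), so the left one is sound. Now the right arm, left stop first.

Request:
arm_command(slide=[[0, -0.005, 0], [0, -0.005, 0], [0, -0.004, 0], [0, -0.002, 0], [0, -0.002, 0], [0, -0.002, 0], [0, -0.001, 0], [0, 0, 0]], yaw=[0, 0, 0, 0, 0, 0, 0, 0])

```text
time: 14.3
ee_pos: [0.5278, 0.2072, 0.0367]
tool_rot: [-3.141, -0.074, -0.0]
force: [0.7, 0.6, -0.5]
gripper_width: 0.0461
```

Request:
arm_command(slide=[[0, -0.001, 0], [0, -0.001, 0], [0, -0.001, 0], [0, -0.001, 0], [0, 0, 0], [0, 0, 0], [0, 0, 0], [0, 0, 0]], yaw=[0, 0, 0, 0, 0, 0, 0, 0])

```text
time: 15.1
ee_pos: [0.5277, 0.211, 0.0368]
tool_rot: [-3.141, -0.073, -0.0]
force: [-0.3, -0.0, 0.3]
gripper_width: 0.0457
```

About 10 mm past contact with no resistance, so the right one is worn. I'll continue to the stop.

Request:
arm_command(slide=[[0, -0.001, 0], [0, -0.001, 0], [0, -0.001, 0], [0, -0.001, 0], [0, 0, 0], [0, 0, 0], [0, 0, 0], [0, 0, 0]], yaw=[0, 0, 0, 0, 0, 0, 0, 0])

```text
time: 15.9
ee_pos: [0.5275, 0.2151, 0.0368]
tool_rot: [-3.141, -0.074, -0.0]
force: [-0.3, 0.1, -0.4]
gripper_width: 0.046
```

Request:
arm_command(slide=[[0, -0.001, 0], [0, -0.001, 0], [0, -0.001, 0], [0, 0, 0], [0, 0, 0], [0, 0, 0], [0, 0, 0], [0, 0, 0]], yaw=[0, 0, 0, 0, 0, 0, 0, 0])

```text
time: 16.7
ee_pos: [0.5273, 0.2165, 0.0366]
tool_rot: [3.139, 0.072, -0.001]
force: [-0.6, -5.1, 2.7]
gripper_width: 0.0457
```

Left stop reached with 5 N at about 16 mm. Now the right side.

Request:
arm_command(slide=[[0, 0.011, 0], [0, 0.012, 0], [0, 0.012, 0], [0, 0.01, 0], [0, 0.005, 0], [0, 0.002, 0], [0, 0.002, 0], [0, 0, 0]], yaw=[0, 0, 0, 0, 0, 0, 0, 0])

```text
time: 17.5
ee_pos: [0.5299, 0.1642, 0.0368]
tool_rot: [-3.141, -0.074, -0.0]
force: [0.6, 0.1, 0.3]
gripper_width: 0.0458
```

Request:
arm_command(slide=[[0, 0.001, 0], [0, 0.001, 0], [0, 0.001, 0], [0, 0, 0], [0, 0, 0], [0, 0, 0], [0, 0, 0], [0, 0, 0]], yaw=[0, 0, 0, 0, 0, 0, 0, 0])

```text
time: 18.3
ee_pos: [0.53, 0.1611, 0.0367]
tool_rot: [3.141, 0.074, 0.0]
force: [-0.3, -0.2, -1.1]
gripper_width: 0.0461
```

Request:
arm_command(slide=[[0, 0.001, 0], [0, 0.001, 0], [0, 0.001, 0], [0, 0, 0], [0, 0, 0], [0, 0, 0], [0, 0, 0], [0, 0, 0]], yaw=[0, 0, 0, 0, 0, 0, 0, 0])

```text
time: 19.1
ee_pos: [0.5302, 0.1581, 0.0367]
tool_rot: [3.141, 0.074, 0.0]
force: [0.5, -0.1, 0.6]
gripper_width: 0.0461
```

Request:
arm_command(slide=[[0, 0.001, 0], [0, 0.001, 0], [0, 0, 0], [0, 0, 0], [0, 0, 0], [0, 0, 0], [0, 0, 0], [0, 0, 0]], yaw=[0, 0, 0, 0, 0, 0, 0, 0])

```text
time: 19.9
ee_pos: [0.5303, 0.1565, 0.0368]
tool_rot: [-3.14, -0.074, -0.0]
force: [-0.3, 3.2, 0.2]
gripper_width: 0.046
```

Request:
arm_command(slide=[[0, 0.001, 0], [0, 0.001, 0], [0, 0.001, 0], [0, 0, 0], [0, 0, 0], [0, 0, 0], [0, 0, 0], [0, 0, 0]], yaw=[0, 0, 0, 0, 0, 0, 0, 0])

```text
time: 20.7
ee_pos: [0.5303, 0.1543, 0.0372]
tool_rot: [-3.139, -0.075, -0.001]
force: [-1.6, 5.3, 3.6]
gripper_width: 0.0459
```

```bash
python3 v.py b6
```

```text
t 20.7 ee [0.5303 0.1543 0.0372] head 2.74 w 0.0459 F [-1.6  5.3  3.6] tilt [ 0.     0.001 -1.   ]
yaw 0.04 then slide [-0.0005 -0.1424  0.0004] norm 0.142
```

View pics/b6.png

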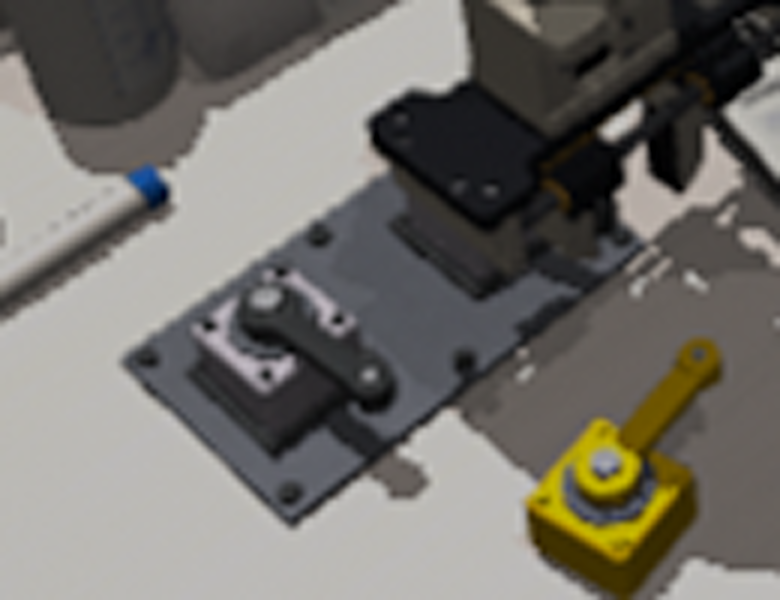

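The right arm's total travel at the tip is about 34 mm, against about 14 mm for the left, so the right housing is worn. I'll lift clear, open, and position over it.

Request:
arm_command(slide=[[0, -0.009, 0], [0, -0.009, 0], [0, 0, 0], [0, 0, -0.03], [0, 0, -0.035], [0, 0, -0.03], [0, 0, 0], [0, 0, 0]], yaw=[0, 0, 0, 0, 0, 0, 0, 0])

```text
time: 21.55
ee_pos: [0.53, 0.1703, 0.1321]
tool_rot: [3.14, 0.072, 0.002]
force: [-0.7, 0.5, 0.3]
gripper_width: 0.0456
```

```bash
python3 -c "
from h import *
to([.590,.1897,.12],2.7)"
```

```text
t 21.55 ee [0.53   0.1703 0.1321] head 2.64 w 0.0456 F [-0.7  0.5  0.3] tilt [ 0.001 -0.001 -1.   ]
yaw -0.06 then slide [ 0.0608 -0.0166  0.0122] norm 0.064
```

Request:
arm_command(slide=[[0.03, -0.008, 0], [0.031, -0.009, 0], [0, 0, 0.012], [0, 0, 0], [0, 0, 0], [0, 0, 0], [0, 0, 0], [0, 0, 0]], yaw=[0, 0, 0, 0, 0, 0, 0, 0], gripper=1)

```text
time: 22.35
ee_pos: [0.5896, 0.1908, 0.1202]
tool_rot: [3.141, 0.074, 0.001]
force: [0.2, 0.6, 0.8]
gripper_width: 0.0918
```

```bash
python3 -c "
from h import *
to([.590,.1897,.016],2.7)"; python3 v.py b7
```

```text
t 22.35 ee [0.5896 0.1908 0.1202] head 2.69 w 0.0918 F [0.2 0.6 0.8] tilt [ 0.001 -0.    -1.   ]
yaw -0.01 then slide [0.0003 0.001  0.1042] norm 0.104
t 22.35 ee [0.5896 0.1908 0.1202] head 2.69 w 0.0918 F [0.2 0.6 0.8] tilt [ 0.001 -0.    -1.   ]
yaw -0.01 then slide [-0.0616 -0.1088  0.0831] norm 0.15
```

View pics/b7.png

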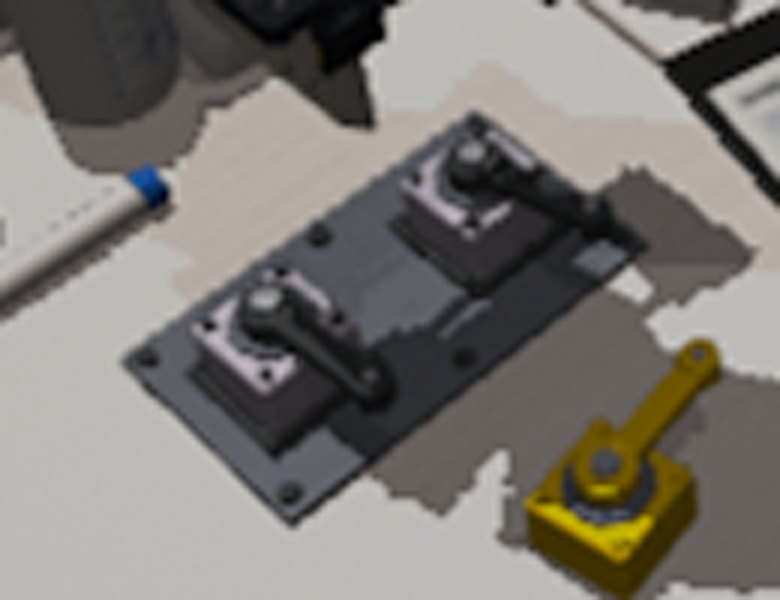

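The view shows the right arm swung clearly further, with its end at (600,212), while the left end is at (373,375). Both blocks are in their nests. I'll descend and grip.

Request:
arm_command(slide=[[0, 0.001, 0.02], [0, 0, 0.025], [0, 0, 0.025], [0, 0, 0.02], [0, 0, 0.009], [0, 0, 0.005], [0, 0, 0], [0, 0, 0]], yaw=[0, 0, 0, 0, 0, 0, 0, 0])

```text
time: 23.2
ee_pos: [0.5905, 0.1903, 0.0168]
tool_rot: [-3.14, -0.074, -0.003]
force: [0.2, -0.0, -0.3]
gripper_width: 0.0918
```

Request:
arm_command(slide=[[0, 0, 0], [0, 0, 0], [0, 0, 0], [0, 0, 0], [0, 0, 0], [0, 0, 0], [0, 0, 0], [0, 0, 0]], yaw=[0, 0, 0, 0, 0, 0, 0, 0], gripper=-1, newtons=35)

```text
time: 24.0
ee_pos: [0.5897, 0.1896, 0.0157]
tool_rot: [3.14, 0.073, -0.0]
force: [-0.6, -0.7, 1.6]
gripper_width: 0.05
```

```bash
python3 v.py b8
```

```text
t 24.0 ee [0.5897 0.1896 0.0157] head 2.68 w 0.05 F [-0.6 -0.7  1.6] tilt [-0.    -0.001 -1.   ]
yaw -0.02 then slide [-0.0615 -0.1099 -0.0213] norm 0.128
```

View pics/b8.png

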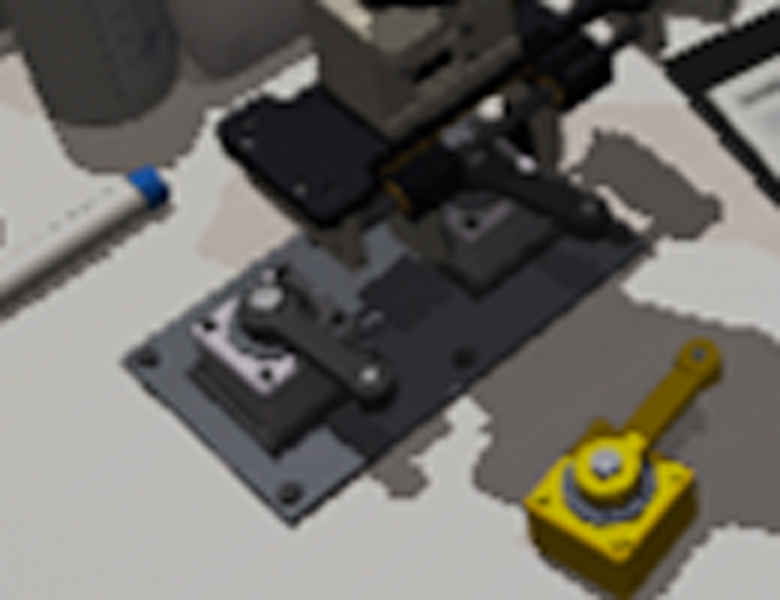

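Gripped, with 50.0 mm opening, which matches the block. I'll lift slowly, then faster.

Request:
arm_command(slide=[[0, 0, -0.003], [0, 0, -0.005], [0, 0, -0.01], [0, 0, -0.02], [0, 0, -0.03], [0, 0, -0.03], [0, 0, -0.03], [0, 0, -0.03]], yaw=[0, 0, 0, 0, 0, 0, 0, 0])

```text
time: 24.85
ee_pos: [0.5891, 0.1901, 0.1755]
tool_rot: [-3.141, -0.075, 0.0]
force: [1.3, -1.5, -4.0]
gripper_width: 0.0499
```

```bash
python3 -c "
from h import *
to([.4735,-.34,.17],2.7)"; python3 v.py b9 .57 .23 .08
```

```text
t 24.85 ee [0.5891 0.1901 0.1755] head 2.72 w 0.0499 F [ 1.3 -1.5 -4. ] tilt [-0.  0. -1.]
yaw 0.02 then slide [-0.1405  0.5241  0.0054] norm 0.543
t 24.85 ee [0.5891 0.1901 0.1755] head 2.72 w 0.0499 F [ 1.3 -1.5 -4. ] tilt [-0.  0. -1.]
yaw 0.02 then slide [-0.061  -0.1093  0.1385] norm 0.187
```

View pics/b9.png

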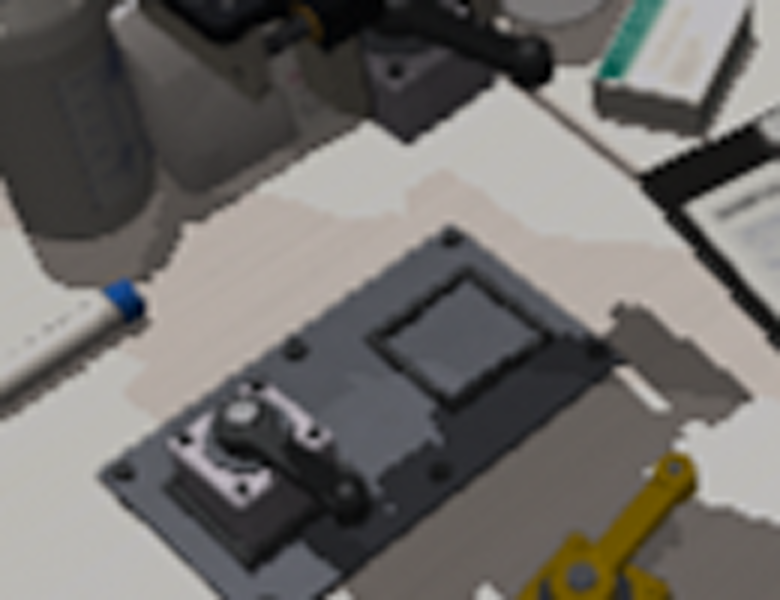

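The housing is in the gripper, its nest is empty, and the left one is undisturbed. Now I'll carry it to the tray.

Request:
arm_command(slide=[[-0.005, 0.02, 0], [-0.009, 0.035, 0], [-0.009, 0.035, 0], [-0.009, 0.035, 0], [-0.009, 0.035, 0], [-0.009, 0.035, 0], [-0.009, 0.035, 0], [-0.009, 0.035, 0]], yaw=[0, 0, 0, 0, 0, 0, 0, 0])

```text
time: 25.7
ee_pos: [0.5335, -0.079, 0.1741]
tool_rot: [3.141, 0.075, 0.0]
force: [1.1, 0.4, -4.1]
gripper_width: 0.0502
```

Request:
arm_command(slide=[[-0.009, 0.035, 0], [-0.009, 0.035, 0], [-0.009, 0.035, 0], [-0.009, 0.035, 0], [-0.009, 0.035, 0], [-0.009, 0.035, 0], [-0.006, 0.02, 0], [0, 0, 0]], yaw=[0, 0, 0, 0, 0, 0, 0, 0])

```text
time: 26.5
ee_pos: [0.4829, -0.3151, 0.1736]
tool_rot: [3.139, 0.064, -0.002]
force: [-0.8, 0.1, -3.1]
gripper_width: 0.0498
```

```bash
python3 -c "
from h import *
to([.4735,-.35,.018],2.7); snap('side','s10.png')"
```

```text
t 26.5 ee [ 0.4829 -0.3151  0.1736] head 2.32 w 0.0498 F [-0.8  0.1 -3.1] tilt [-0.001 -0.002 -1.   ]
yaw -0.38 then slide [-0.0109  0.0341  0.1557] norm 0.16
```

View pics/s10.png

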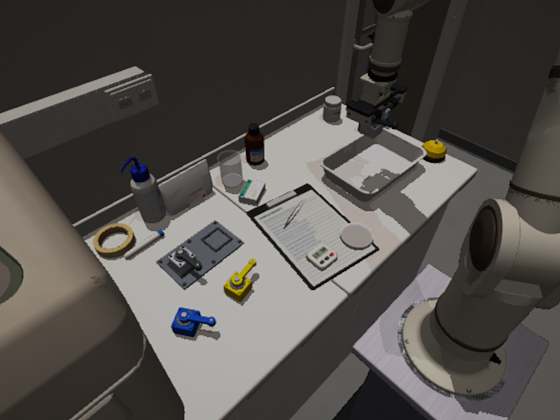

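The arm holds the housing above the tray at (375,125), and nothing else has moved. I'll centre and lower.

Request:
arm_command(slide=[[-0.008, 0.02, 0], [0, 0.005, 0], [0, 0, 0], [0, 0, 0.03], [0, 0, 0.03], [0, 0, 0.03], [0, 0, 0.02], [0, 0, 0]], yaw=[0, 0, 0, 0, 0, 0, 0, 0])

```text
time: 27.35
ee_pos: [0.4767, -0.3325, 0.0608]
tool_rot: [-3.136, -0.077, 0.007]
force: [-0.6, 0.2, -3.8]
gripper_width: 0.0498
```

```bash
python3 -c "
from h import *
to([.4735,-.35,.019],2.7); snap('side','s11.png')
a=cv2.imread('pics/s11.png')[60:210,290:460];cv2.imwrite('pics/s11c.png',cv2.resize(a,None,fx=4,fy=4))"
```

```text
t 27.35 ee [ 0.4767 -0.3325  0.0608] head 2.8 w 0.0498 F [-0.6  0.2 -3.8] tilt [-0.005  0.005 -1.   ]
yaw 0.1 then slide [-0.0038  0.0175  0.0417] norm 0.045
```

View pics/s11c.png

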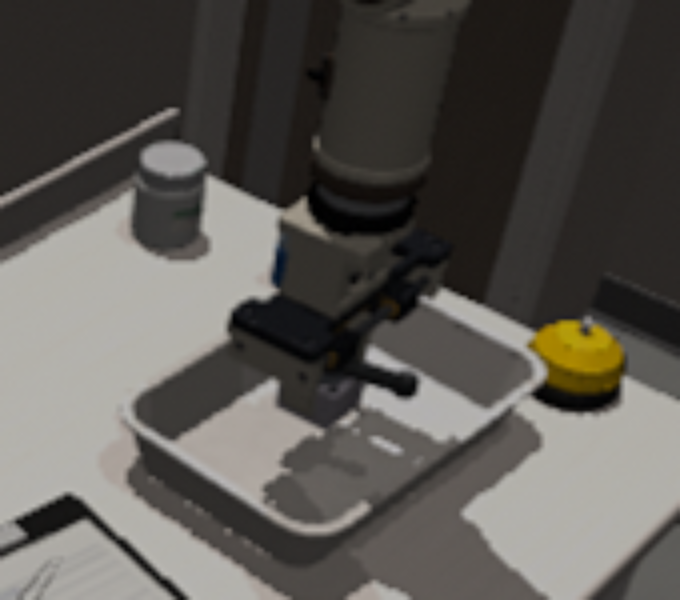

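Request:
arm_command(slide=[[0, 0, 0.01], [0, 0, 0.01], [0, 0, 0.008], [0, 0, 0.005], [0, 0, 0.003], [0, 0, 0.002], [0, 0, 0], [0, 0, 0]], yaw=[0, 0, 0, 0, 0, 0, 0, 0])

```text
time: 28.2
ee_pos: [0.4784, -0.336, 0.026]
tool_rot: [3.141, 0.073, 0.001]
force: [-0.1, -0.3, -3.8]
gripper_width: 0.0499
```

Request:
arm_command(slide=[[0, 0, 0.001], [0, 0, 0.001], [0, 0, 0.001], [0, 0, 0], [0, 0, 0], [0, 0, 0], [0, 0, 0], [0, 0, 0]], yaw=[0, 0, 0, 0, 0, 0, 0, 0])

```text
time: 29.0
ee_pos: [0.4783, -0.3359, 0.0228]
tool_rot: [3.141, 0.074, 0.0]
force: [-0.4, 0.2, -4.5]
gripper_width: 0.0498
```

Request:
arm_command(slide=[[0, 0, 0.001], [0, 0, 0.001], [0, 0, 0.001], [0, 0, 0.001], [0, 0, 0], [0, 0, 0], [0, 0, 0], [0, 0, 0]], yaw=[0, 0, 0, 0, 0, 0, 0, 0])

```text
time: 29.8
ee_pos: [0.4783, -0.3359, 0.0188]
tool_rot: [3.141, 0.074, 0.0]
force: [0.5, -0.6, -3.5]
gripper_width: 0.0499
```

Request:
arm_command(slide=[[0, 0, 0.001], [0, 0, 0.001], [0, 0, 0], [0, 0, 0], [0, 0, 0], [0, 0, 0], [0, 0, 0], [0, 0, 0]], yaw=[0, 0, 0, 0, 0, 0, 0, 0])

```text
time: 30.6
ee_pos: [0.4783, -0.3359, 0.0168]
tool_rot: [3.141, 0.074, 0.0]
force: [0.3, -0.6, -4.2]
gripper_width: 0.05
```

Request:
arm_command(slide=[[0, 0, 0.001], [0, 0, 0.001], [0, 0, 0], [0, 0, 0], [0, 0, 0], [0, 0, 0], [0, 0, 0], [0, 0, 0]], yaw=[0, 0, 0, 0, 0, 0, 0, 0])

```text
time: 31.4
ee_pos: [0.4784, -0.336, 0.0151]
tool_rot: [3.14, 0.074, 0.0]
force: [-2.7, 1.0, 6.0]
gripper_width: 0.0494
```

Contact: the force has turned upward (+6 N against −4 N hanging). Releasing.

Request:
arm_command(slide=[[0, 0, 0], [0, 0, 0], [0, 0, 0], [0, 0, 0], [0, 0, 0], [0, 0, 0], [0, 0, 0], [0, 0, 0]], yaw=[0, 0, 0, 0, 0, 0, 0, 0], gripper=1)

```text
time: 32.2
ee_pos: [0.4782, -0.3359, 0.0147]
tool_rot: [3.141, 0.074, 0.0]
force: [0.2, 0.1, -0.2]
gripper_width: 0.0916
```

Request:
arm_command(slide=[[0, 0, -0.005], [0, 0, -0.015], [0, 0, -0.03], [0, 0, -0.04], [0, 0, -0.04], [0, 0, -0.04], [0, 0, -0.03], [0, 0, 0]], yaw=[0, 0, 0, 0, 0, 0, 0, 0])

```text
time: 33.0
ee_pos: [0.4814, -0.3372, 0.2213]
tool_rot: [3.134, 0.074, 0.013]
force: [0.2, -0.3, 0.3]
gripper_width: 0.0919
```

Request:
arm_command(slide=[[0, -0.04, 0], [0, -0.04, 0], [0, -0.04, 0], [0, -0.04, 0], [0, -0.04, 0], [0, -0.04, 0], [0, 0, 0], [0, 0, 0]], yaw=[0, 0, 0, 0, 0, 0, 0, 0])

```text
time: 33.8
ee_pos: [0.4667, -0.0953, 0.215]
tool_rot: [3.14, 0.078, 0.0]
force: [0.5, -0.4, 0.3]
gripper_width: 0.092
```

```bash
python3 -c "
from h import *
to([.4735,-.35,.019],2.7); snap('side','s12.png'); snap('top','t12.png')
a=cv2.imread('pics/s12.png')[110:300,140:440];cv2.imwrite('pics/s12c.png',cv2.resize(a,None,fx=2.6,fy=2.6,interpolation=2))"
```

```text
t 33.8 ee [ 0.4667 -0.0953  0.215 ] head 2.85 w 0.092 F [ 0.5 -0.4  0.3] tilt [ 0.    -0.001 -1.   ]
yaw 0.15 then slide [-0.0052  0.2545  0.1962] norm 0.321
```

View pics/s12c.png

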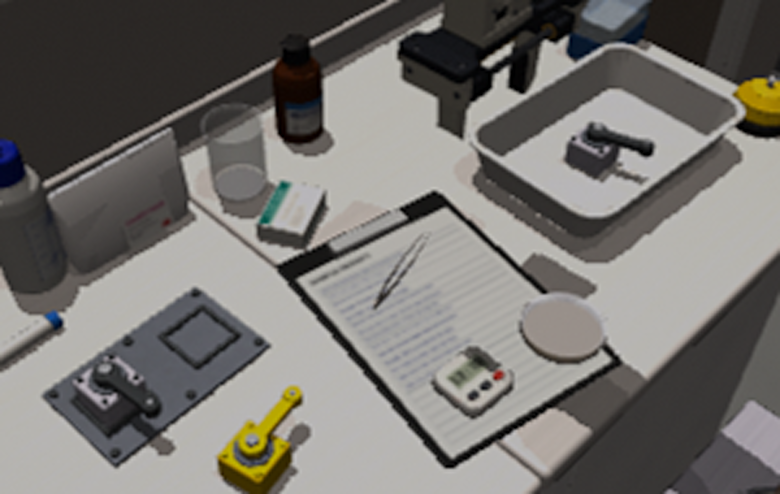

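View pics/t12.png

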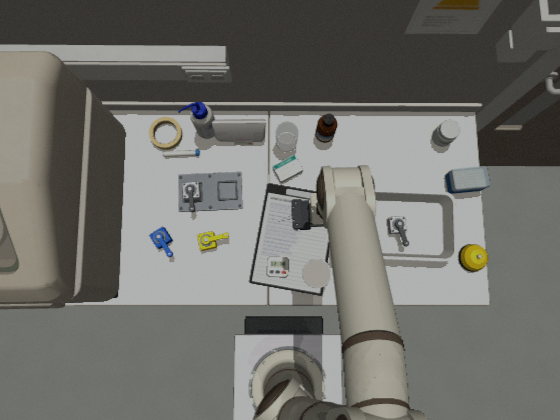

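The worn housing stands upright on the tray floor: (605,150) in the side crop, (397,225) in the top view. The sound one is upright in the left nest, at (191,190) in the top view. The robot is clear at z = 0.215, touching nothing. Handing in.

```bash
python3 -c "
from h import *
print(sign_off())"
```

```text
the job is handed in; nothing more can be done
None
```

I rocked the left arm and then the right, each to its left stop and then its right stop. The right housing was the worn one, so I set it in the white tray. `sign_off()` gives no verdict.

- **Play:** total tip travel was about 14 mm on the left housing and about 34 mm on the right. Both figures include the block turning in its nest and some give. Every push ended against a stop, at 5–7 N.
- **One check that first disagreed:** a rough picture reading put the left arm's deflection at 0.15 rad, between sound and worn. A closer reading gave about 0.09 rad. That fits 0.05 rad of play, up to 0.03 rad of block turn and a little give.
- **Final pictures:** the worn housing stands upright on the tray floor, about 15 mm from the tray's centre by the release position. The sound one is upright in its nest, and the gripper is clear of everything. The job took about 34 s of the 70 s allowed.
- **Tray floor height:** I felt the floor with the tool about 3 mm lower than expected. I let go of the housing only after the upward force showed it was resting on the floor.

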